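# Load a double slide carrier under the reader's stage clips

### The arm

A 6-joint arm with a two-finger parallel gripper is mounted at the origin on the work surface. World frame = base frame: x ahead of the robot, y to its left, z up, the work surface at z = 0. Lengths are in mm, angles in rad, forces in N, time in s.
With the tool pointing down it reaches from about 275 to 750 mm from the base axis. Payload 10.2 kg.
Tool frame: the origin (TCP) lies midway between the tips of the shut fingers; the grasp point (between the pads) lies 19 mm behind it; x points along the fingers, y is the direction in which the jaws open and shut, and the axes are right-handed (so a half turn about x gives the same grasp; the last joint's range is limited). The gripper opens to 85 mm and grips with 20 to 120 N. Pads are 22 mm wide; open, the fingers measure 114 mm over their backs; the gripper's body (76 mm by 85 mm) begins 54 mm behind the grasp point. The pads swing forward as they close: fully open they stand 13 mm farther back than shut.
Start: joints at [-1.374, 0.313, 1.498, -0, 1.331, -0.223], TCP at [213.967, -479.426, 231.294] pointing down, gripper open.
Joint ranges: [-2.94, 2.94], [-0.97, 2.17], [0.19, 2.56], [-1.23, 4.37], [0.02, 3.11], [-2.88, 2.88]. Speed limits (rad/s): [2.39, 2.39, 3.01, 3.14, 3.14, 3.14].

### API

Orientations are given as a unit quaternion [w, x, y, z].
In Python, from rig import sense, capture, get_calibration, finish_job gives the robot as it stands.
- The arm moves only by the tool jog_arm, never from a script. Its argument "increments" is a list of rows, each an object of numbers: "rx", "ry", "rz": the turn, a rotation vector about the tool's x, y, z in rad; "x", "y", "z": the shift along the tool's x, y, z in mm; "hand": the finger opening in mm, from 0 to 85.4. A call has 1 to 5 rows; each row shifts and turns the commanded pose from where the row before left it, along the tool's axes as they then stand; what a row does not reach is not made up. A row lasts 1/8 s, in which the tool goes at most 62.5 mm and 10.7 degrees, less where a joint would pass 70% of its speed; a pose out of reach is approached as far as the arm can. A call with a gripper value outside its range is refused whole. The fingers move at their own pace and stop on an object; "force" is the grip in N (left out, the last holds). Time passes only in rows, so rows that do not move let the fingers close. It gives the time, the measured TCP pose, the force and the opening at its end, in the units of the state.
- sense(): the state, without advancing time (a new reading comes with each control period).
- capture(name): name is "side" or "top" or "wrist"; returns the picture (384x512x3 uint8, red, green, blue); there is no depth.
- get_calibration(name): a dict with "camera_matrix" (3x3 intrinsics, pixels), "R" (3x3) and "t" (3): a world point X has camera coordinates R X + t; the wrist camera has in their place "T_tool_cam" (4x4, takes a point from camera to tool coordinates, whose origin is the TCP and whose axes are the tool frame's). Camera axes: x right, y down, z forward; pixel columns grow to the right and rows downward; lengths in mm; the calibration is good to about 2 mm. A picture is of the moment at which its call begins: read the wrist's pose just before it. get_calibration takes no time and is no camera call.
- finish_job(): hands the job in, once; it reports no verdict.
The state is a dict: "time_s": time; "joints": joint angles; "dq": joint speeds; "tau": joint torques, N m; "eef_pos": TCP position; "ee_rot": TCP orientation; "force": force on the tool from outside, world axes, zero at the start; "wrist_torque": the same for the moment, N m; "grip_width": opening from 0.0 (shut) to 1.0 (fully open).
Only numpy, scipy, OpenCV 4.12 (cv2) and the standard library are available. Lean on these libraries where they do the work, as an engineer would, in place of code of your own. Each camera call takes 0.05 s, during which the arm holds its last target.

### The job

Load the wide double carrier (two glass slides side by side) into the slide reader: pick it up by its upright fin, lay it flat on the reader's deck with its round front bar towards the clips, and slide it in under the two sprung clips until it is fully home against the stop and both clips have snapped down onto the glass behind the bar. Then let go of it.

Things in the scene. Friction and masses are not known exactly. Their poses are not given: they have to be found in the camera images.
- carrier: Wide double slide carrier: flat black frame 110 x 66 mm, two glass slides along x (tops 6 mm up), round bar across its front (+x) end: axis 74 mm ahead of the origin, top 12.5 mm up. Upright fin 30 (x) x 10 (y) mm, top 42 mm up: grip it across y. Origin: underside, below the fin's middle; frame spans x -30 to 80 mm. z up. About 110 g. Not the narrow one (42 mm wide, one slide).
- reader: Slide reader, fixed: white base, flat open deck 130 mm wide, 20 mm above the bench, x -119 to 81 mm; there a stop 10 mm high, behind it a 44 mm high housing. Origin on the bench, below where the carrier's origin lies when fully home (bar on stop). x: slide-in direction, the carrier's x points along it; y across, z up. No side guides: keep y near 0. Lay the carrier down at x about -70 mm.
- clip_left (a joint): Hinge angle (rad) of the sprung steel clip at the reader's y = +18 mm, growing as it rises: 0 on the empty deck, about 0.2 on the carrier's bar, about 0.06 snapped down on the glass. 12 mm wide leaf, hinged at x = 103 mm, foot at x = 59 mm, upturned tip at x = 24 mm, 15 mm above the deck, which the bar slides under. Its foot drops behind the bar in the last 8 mm before home.
- clip_right (a joint): The same for the clip at the reader's y = -18 mm. Each foot presses down with 1 to 2 N; sliding the carrier in under both takes under 12 N, and the stop is rigid.

How it is judged (in metres and radians):
On the way:
1. the carrier's bar rides under the clips and lifts them (at least one by 0.15 rad at a time) (value of joint any of clip_left, clip_right above 0.15 rad and x of carrier in the frame of reader between -0.06 and 0.005 m).
At the end, for the whole second after the job is handed in: The double carrier lies flat on the deck, within 10 mm of fully home, 12 mm of the centre line and 10 degrees of the reader's direction; both clips have snapped down behind its bar onto the glass (hinges 0.03 to 0.12 rad); released and at rest (x of carrier in the frame of reader between -0.01 and 0.006 m and y of carrier in the frame of reader between -0.012 and 0.012 m and z of carrier in the frame of reader below 0.025 m and angle between the x axis of carrier and the x axis of reader, either way round below 0.18 rad and angle between carrier's own z axis and vertical below 0.08 rad and value of joint clip_left between 0.03 and 0.12 rad and value of joint clip_right between 0.03 and 0.12 rad and linear speed of carrier below 0.02 m/s); the robot touches nothing.
It also fails if it takes over 40 s, if anything falls off the work surface, if the arm or the gripper's body presses on something with over 40 N, if the wrist force passes 120 N, or if a joint passes its speed limit or range.

## Working session

There is one attempt and no reset: what is moved stays moved. The work goes in short steps, Python scripts to look and compute and a tool call to move; the robot and the scene stay as the last step left them, time stands still between calls to the robot, and variables do not carry over. Pictures are saved under pics/ and viewed, and the job is handed in when it is done.

Besides the shell and the picture viewer there is one more tool, called after ">>>" by a JSON object that holds its "name" and its "arguments". jog_arm: Moves the arm, as the interface text tells. Its arguments: {"type":"object","properties":{"increments":{"type":"array","items":{"type":"object","properties":{"rx":{"type":"number"},"ry":{"type":"number"},"rz":{"type":"number"},"x":{"type":"number"},"y":{"type":"number"},"z":{"type":"number"},"hand":{"type":"number"}}}},"force":{"type":"number"}},"required":["increments"]}

```bash
mkdir -p pics; ls
python3 - <<'E'
from rig import *
import cv2,json
print(sense())
for n in("side","top","wrist"):
    cv2.imwrite(f"pics/{n}0.png",capture(n)[:,:,::-1]); print(n,get_calibration(n))
E
```

```text
pics
{'time_s': 0.0, 'joints': array([-1.37438161e+00,  3.13472312e-01,  1.49841901e+00, -4.91615291e-06,
        1.33101330e+00, -2.23395936e-01]), 'dq': array([ 0.00029539, -0.00075893, -0.00034405, -0.00180832,  0.00058437,
       -0.00123236]), 'tau': array([ 3.70919706e-04, -4.12268472e+01, -2.59742385e+01, -1.42543554e-04,
        4.12996887e-03,  1.37951935e-05]), 'eef_pos': array([ 213.92251357, -479.16228219,  230.73046507]), 'ee_rot': array([ 0.14687447,  0.69159058,  0.14780214, -0.69158144]), 'force': array([-0.32341996,  0.80299625, -0.2906551 ]), 'wrist_torque': array([-0.02275185, -0.0187714 , -0.02288894]), 'grip_width': 0.9968050060227501}
side {'camera_matrix': array([[366.16386364,   0.        , 255.29469714],
       [  0.        , 366.16386364, 195.09312273],
       [  0.        ,   0.        ,   1.        ]]), 'R': array([[ 0.69891138, -0.71519452, -0.00443704],
       [-0.52854536, -0.51231237, -0.67688687],
       [ 0.48183263,  0.47542911, -0.73607369]]), 't': array([-486.12315053,  340.61031756,  534.29556926])}
top {'camera_matrix': array([[467.50943572,   0
[... 171 characters left out ...]
.00588952],
       [-0.97511061, -0.0434914 , -0.2174116 ],
       [ 0.21692287,  0.01571494, -0.97606225]]), 't': array([-83.34959833, 599.22284351, 843.21328913])}
wrist {'camera_matrix': array([[330.57805358,   0.        , 253.8066739 ],
       [  0.        , 330.57805358, 188.09542531],
       [  0.        ,   0.        ,   1.        ]]), 'T_tool_cam': array([[-9.63009467e-04, -2.66729643e-01,  9.63770912e-01,
        -1.42260445e+02],
       [ 9.99999536e-01, -2.68640164e-04,  9.24861619e-04,
         2.73649978e-01],
       [ 1.22195656e-05,  9.63771355e-01,  2.66729778e-01,
        -6.90888024e+01],
       [ 0.00000000e+00,  0.00000000e+00,  0.00000000e+00,
         1.00000000e+00]])}
```

View pics/side0.png

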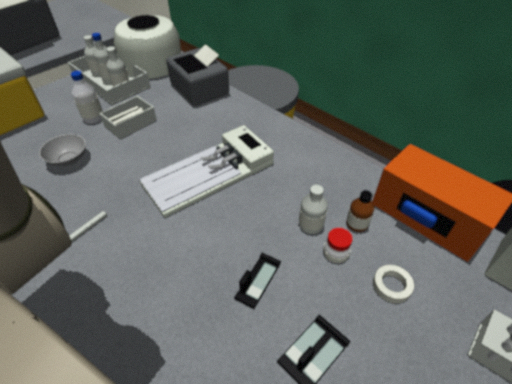

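View pics/top0.png

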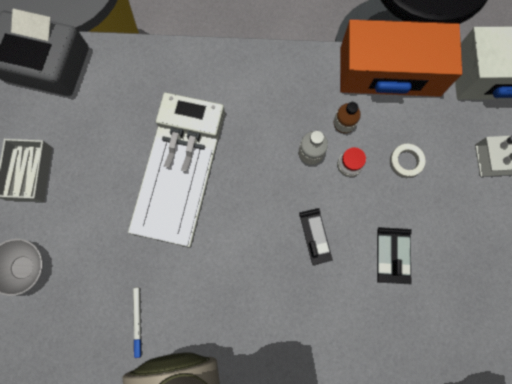

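View pics/wrist0.png

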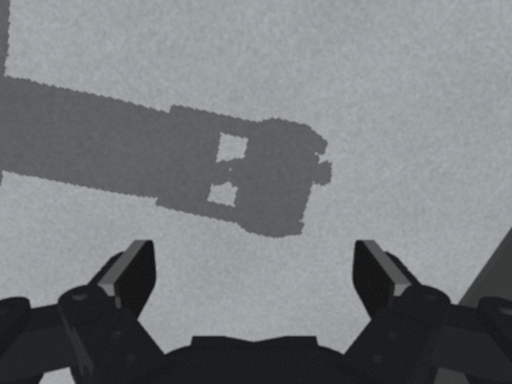

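Run:
```python
import cv2
t=cv2.imread("pics/top0.png");s=cv2.imread("pics/side0.png")
cv2.imwrite("pics/c1.png",cv2.resize(t[215:295,350:440],None,fx=7,fy=7,interpolation=2))
cv2.imwrite("pics/c2.png",cv2.resize(s[305:384,265:360],None,fx=7,fy=7,interpolation=2))
cv2.imwrite("pics/c3.png",cv2.resize(t[85:250,120:230],None,fx=3.6,fy=3.6,interpolation=2))
cv2.imwrite("pics/c4.png",cv2.resize(s[120:215,135:280],None,fx=5,fy=5,interpolation=2))
```

```text
(no output)
```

View pics/c1.png

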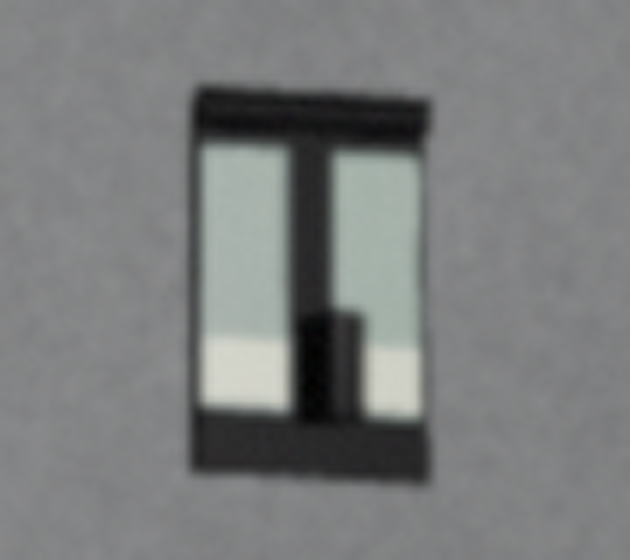

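View pics/c2.png

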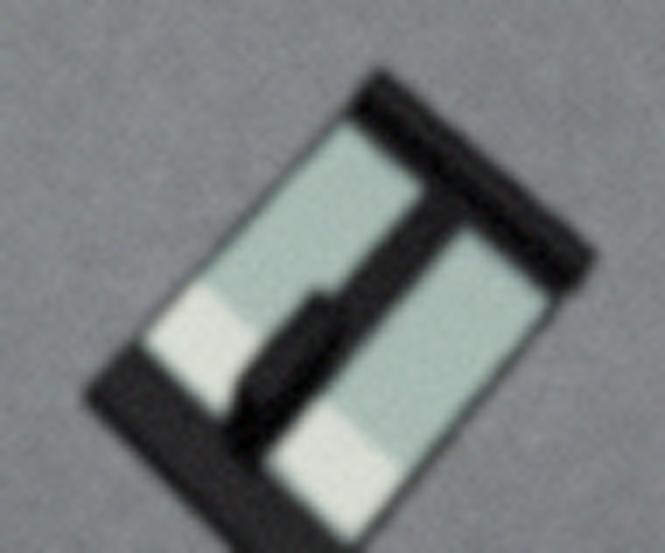

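View pics/c3.png

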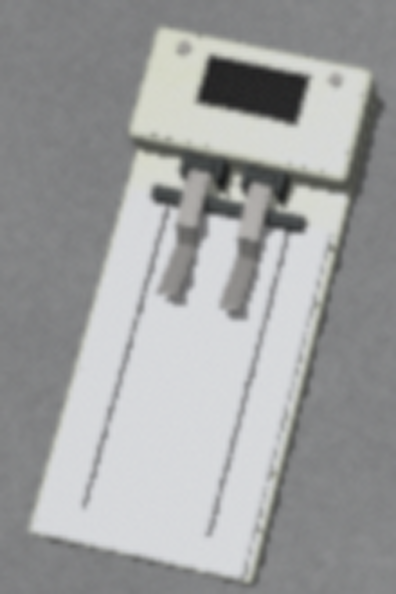

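View pics/c4.png

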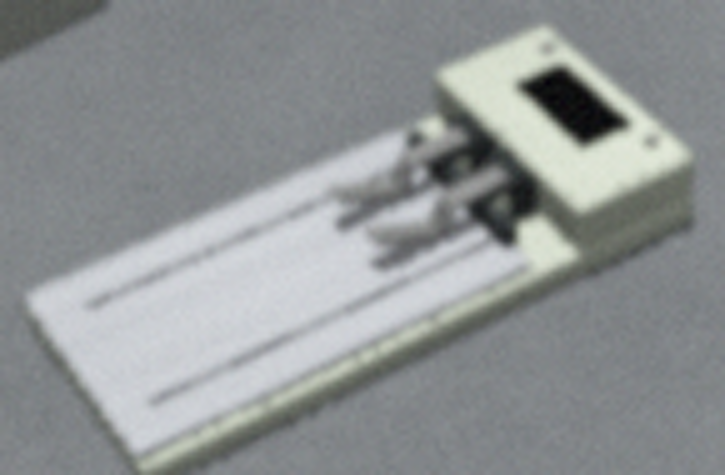

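```bash
cat > h.py <<'E'
import numpy as np,cv2
from rig import *
from scipy.optimize import least_squares
def proj(n,X):
    c=get_calibration(n);p=np.atleast_2d(X)@c["R"].T+c["t"];q=p@c["camera_matrix"].T
    return q[:,:2]/q[:,2:]
def full(p,s,o): return (np.array(p,float)+.5)/s-.5+np.array(o)
def fit(obs,x0):
    def W(v,X):
        c,s=np.cos(v[2]),np.sin(v[2]); X=np.array(X,float)
        return np.array([v[0]+c*X[0]-s*X[1],v[1]+s*X[0]+c*X[1],X[2]])
    f=lambda v:np.concatenate([(proj(n,W(v,X))[0]-p) for n,X,p in obs])
    r=least_squares(f,x0,x_scale=[100,100,1]);return r.x,f(r.x).reshape(-1,2)
E
python3 - <<'E'
from h import *
T=lambda p:full(p,7,(350,215)); S=lambda p:full(p,7,(265,305))
obs=[("top",(-30,33,4),T((193,470))),("top",(-30,-33,4),T((428,482))),("top",(79,33,9),T((197,88))),("top",(79,-33,9),T((430,100))),
("top",(0,0,42),T((349,365))),("side",(79,33,9),S((380,68))),("side",(79,-33,9),S((597,255))),("side",(-30,33,4),S((86,395)))]
for o in(obs,obs[:5],obs[5:]):
    v,r=fit(o,[400,-250,0]);print(v.round(3));print(r.round(1).tolist())
T=lambda p:full(p,3.6,(120,85)); S=lambda p:full(p,5,(135,120))
obs=[("top",(-119,65,20),T((30,530))),("top",(-119,-65,20),T((250,581))),("top",(81,38,30),T((152,193))),("top",(81,-38,30),T((305,222))),
("side",(-119,65,20),S((26,298))),("side",(-119,-65,20),S((140,468)))]
for o in(obs,obs[:4],obs[4:]):
    v,r=fit(o,[600,150,0]);print(v.round(3));print(r.round(1).tolist())
print(v)
E
```

```text
[ 4.60022e+02 -3.40001e+02 -1.30000e-02]
[[0.5, 0.4], [0.4, 0.7], [0.7, 0.1], [0.2, 0.3], [0.5, 0.2], [-0.1, -0.9], [0.2, -0.8], [-0.6, -0.8]]
[ 4.60623e+02 -3.39158e+02 -1.20000e-02]
[[0.1, 0.1], [-0.1, 0.3], [0.2, -0.2], [-0.3, -0.1], [0.0, -0.1]]
[ 4.59188e+02 -3.41061e+02 -1.10000e-02]
[[0.0, -0.2], [0.4, -0.1], [-0.4, 0.2]]
[ 6.12531e+02  1.11600e+02 -1.72000e-01]
[[-0.4, -0.3], [1.4, -0.4], [3.4, 1.4], [-3.4, 0.9], [-0.9, -1.6], [1.1, -1.1]]
[ 6.13323e+02  1.12185e+02 -1.73000e-01]
[[-0.7, -0.7], [1.1, -0.8], [3.2, 1.1], [-3.6, 0.6]]
[ 6.09552e+02  1.05208e+02 -2.00000e-01]
[[-0.3, -0.8], [0.3, 0.6]]
[ 6.09551730e+02  1.05207840e+02 -1.99708881e-01]
```

Run:
```python
from h import *
T=lambda p:full(p,3.6,(120,85)); S=lambda p:full(p,5,(135,120))
for hw in (30,32,33):
  obs=[("top",(-119,65,20),T((30,530))),("top",(-119,-65,20),T((250,581))),("top",(81,hw,30),T((152,193))),("top",(81,-hw,30),T((305,222))),
  ("side",(-119,65,20),S((26,298))),("side",(-119,-65,20),S((140,468)))]
  for o in(obs,obs[:4]):
    v,r=fit(o,[600,150,0]);print(hw,v.round(3));print(r.round(1).tolist())
v,r=fit(obs,[600,150,0])
import cv2
c,s=np.cos(v[2]),np.sin(v[2])
M=lambda X:np.array([[v[0]+c*x-s*y,v[1]+s*x+c*y,z] for x,y,z in X],float)
L=[[(-119,65,20),(81,65,20),(81,65,44),(81,-65,44),(81,-65,20),(-119,-65,20),(-119,65,20)],[(-119,0,20),(81,0,20)],
[(24,12,35),(24,24,35),(59,24,20),(59,12,20),(24,12,35)],[(24,-12,35),(24,-24,35),(59,-24,20),(59,-12,20),(24,-12,35)],[(81,32,30),(81,-32,30),(81,-32,20),(81,32,20)],[(-119,-65,20),(-119,-65,0),(81,-65,0)]]
for n,k,o,(h,w) in (("top",3.6,(120,85),(165,110)),("side",5,(135,120),(95,145))):
  im=cv2.imread(f"pics/{n}0.png")[o[1]:o[1]+h,o[0]:o[0]+w];im=cv2.resize(im,None,fx=k,fy=k,interpolation=2)
  for l in L:
    p=((proj(n,M(l))-o+.5)*k-.5); cv2.polylines(im,[p.round().astype(np.int32)],False,(0,0,255),1)
  cv2.imwrite(f"pics/o_{n}.png",im)
```

```text
30 [ 6.12513e+02  1.11577e+02 -1.72000e-01]
[[-0.4, -0.3], [1.4, -0.4], [7.2, 2.2], [-7.2, 0.2], [-0.9, -1.6], [1.1, -1.1]]
30 [ 6.13298e+02  1.12161e+02 -1.73000e-01]
[[-0.7, -0.7], [1.1, -0.7], [7.0, 1.9], [-7.4, -0.2]]
32 [ 6.12517e+02  1.11583e+02 -1.72000e-01]
[[-0.4, -0.3], [1.4, -0.4], [6.3, 2.0], [-6.2, 0.3], [-0.9, -1.6], [1.1, -1.1]]
32 [ 6.13303e+02  1.12166e+02 -1.73000e-01]
[[-0.7, -0.7], [1.1, -0.8], [6.1, 1.7], [-6.5, -0.0]]
33 [ 6.12519e+02  1.11586e+02 -1.72000e-01]
[[-0.4, -0.3], [1.4, -0.4], [5.8, 1.9], [-5.8, 0.4], [-0.9, -1.6], [1.1, -1.1]]
33 [ 6.13306e+02  1.12169e+02 -1.73000e-01]
[[-0.7, -0.7], [1.1, -0.8], [5.6, 1.6], [-6.0, 0.1]]
```

View pics/o_top.png

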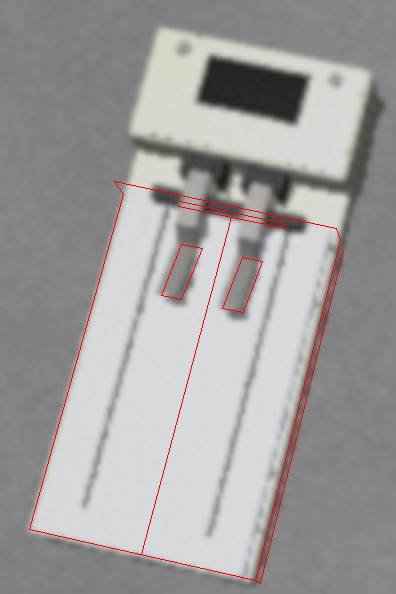

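View pics/o_side.png

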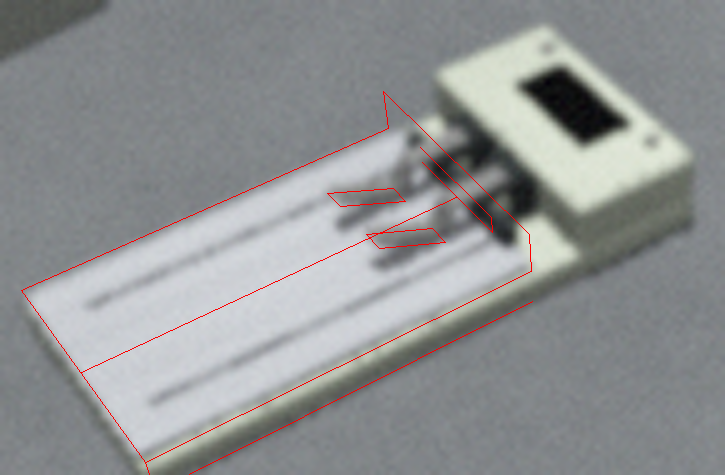

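```bash
cat >> h.py <<'E'
from scipy.spatial.transform import Rotation as Ro
def tool():
    s=sense();q=s["ee_rot"];R=Ro.from_quat([q[1],q[2],q[3],q[0]]).as_matrix();return s,R
def goto(target,yaw):
    # tool x down, tool y at world yaw+90deg (either sign), returns shift in tool axes and rotvec
    s,R=tool()
    sg=1 if R[:,1]@[-np.sin(yaw),np.cos(yaw),0]>0 else -1
    X=np.array([0,0,-1.]);Y=sg*np.array([-np.sin(yaw),np.cos(yaw),0]);D=np.stack([X,Y,np.cross(X,Y)],1)
    print("t",s["time_s"],"pos",s["eef_pos"].round(1),"F",s["force"].round(1),"grip",round(s["grip_width"]*85.4,1))
    print("Raxes",R.round(3).tolist())
    print("shift in tool now",(R.T@(np.array(target)-s["eef_pos"])).round(1),"in final axes",(D.T@(np.array(target)-s["eef_pos"])).round(1),"rotvec",Ro.from_matrix(R.T@D).as_rotvec().round(3))
E
python3 -c "
from h import *
goto([460,-340,150],-.012)"
```

```text
t 0.15 pos [ 213.9 -479.2  230.9] F [ 0.  -0.3 -0.3] grip 85.1
Raxes [[-0.0, 0.408, -0.913], [0.001, -0.913, -0.408], [-1.0, -0.001, -0.0]]
shift in tool now [  81.   -26.8 -281.4] in final axes [  80.9 -142.2 -244.4] rotvec [0.432 0.    0.001]
```

>>> {"name": "jog_arm", "arguments": {"increments": [{"rx": 0.144},{"rx": 0.144},{"rx": 0.144},{"y": -30,"z": -40,"x": 20},{"y": -30,"z": -40,"x": 20}]}}

```text
schema error: expected keys rx, ry, rz, x, y, z, hand
```

>>> {"name": "jog_arm", "arguments": {"increments": [{"y": -25,"z": -40,"x": 20},{"y": -25,"z": -40,"x": 20},{"y": -20,"z": -40},{"y": -12,"z": -44},{}]}}

```text
schema error: expected keys rx, ry, rz, x, y, z, hand
```

```bash
python3 -c "
from h import *
goto([460,-340,100],-.012)
s=sense();cv2.imwrite('pics/w1.png',capture('wrist')[:,:,::-1])
c=get_calibration('wrist');Tc=c['T_tool_cam'];s,R=tool()
# project predicted carrier points
v=[460,-340,-.012];cc,ss=np.cos(v[2]),np.sin(v[2])
im=cv2.imread('pics/w1.png')
for X in [(-30,33,4),(-30,-33,4),(80,33,4),(80,-33,4),(-15,5,42),(15,5,42),(15,-5,42),(-15,-5,42)]:
  w=np.array([v[0]+cc*X[0]-ss*X[1],v[1]+ss*X[0]+cc*X[1],X[2]]);t=R.T@(w-s['eef_pos']);p=Tc[:3,:3].T@(t-Tc[:3,3]);q=c['camera_matrix']@p;q=q[:2]/q[2]
  print(X,q.round(1));cv2.circle(im,tuple(int(a) for a in q.round()),3,(0,0,255),1)
cv2.imwrite('pics/w1o.png',im)
"
```

```text
t 0.15 pos [ 213.9 -479.2  230.9] F [ 0.  -0.3 -0.3] grip 85.1
Raxes [[-0.0, 0.408, -0.913], [0.001, -0.913, -0.408], [-1.0, -0.001, -0.0]]
shift in tool now [ 131.   -26.7 -281.4] in final axes [ 130.9 -142.2 -244.4] rotvec [0.432 0.    0.001]
(-30, 33, 4) [ 177.5 -128.7]
(-30, -33, 4) [243.2 -92.8]
(80, 33, 4) [ 225.3 -274.4]
(80, -33, 4) [ 295.9 -231.4]
(-15, 5, 42) [ 206.3 -162.6]
(15, 5, 42) [ 221.  -206.1]
(15, -5, 42) [ 232.7 -199.2]
(-15, -5, 42) [ 217.8 -156.1]
```

View pics/w1o.png

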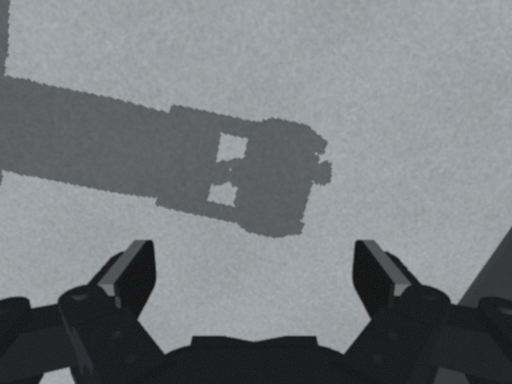

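>>> {"name": "jog_arm", "arguments": {"increments": [{"rx": 0.144,"ry": 0,"rz": 0,"x": 0,"y": 0,"z": 0,"hand": 85},{"rx": 0.144,"ry": 0,"rz": 0,"x": 0,"y": 0,"z": 0,"hand": 85},{"rx": 0.144,"ry": 0,"rz": 0,"x": 0,"y": 0,"z": 0,"hand": 85},{"rx": 0,"ry": 0,"rz": 0,"x": 20,"y": -30,"z": -40,"hand": 85},{"rx": 0,"ry": 0,"rz": 0,"x": 20,"y": -30,"z": -40,"hand": 85}]}}

```text
time_s: 0.82
eef_pos: [295.4, -419.7, 190.7]
ee_rot: [-0.005, 0.707, -0.005, -0.707]
force: [-0.4, -0.6, 0.7]
grip_width: 0.997
```

>>> {"name": "jog_arm", "arguments": {"increments": [{"rx": 0,"ry": 0,"rz": 0,"x": 20,"y": -25,"z": -40,"hand": 85},{"rx": 0,"ry": 0,"rz": 0,"x": 20,"y": -25,"z": -40,"hand": 85},{"rx": 0,"ry": 0,"rz": 0,"x": 0,"y": -20,"z": -40,"hand": 85},{"rx": 0,"ry": 0,"rz": 0,"x": 0,"y": -12,"z": -44,"hand": 60},{"rx": 0,"ry": 0,"rz": 0,"x": 0,"y": 0,"z": 0,"hand": 60}]}}

```text
time_s: 1.45
eef_pos: [461.6, -339.1, 150.8]
ee_rot: [-0.003, 0.707, -0.003, -0.707]
force: [0.4, 0.5, 0.5]
grip_width: 0.697
```

```bash
cat >> h.py <<'E'
def wrist_overlay(v,pts,name,z0=0):
  c=get_calibration('wrist');Tc=c['T_tool_cam'];s,R=tool();im=capture('wrist')[:,:,::-1].copy()
  cv2.imwrite(f'pics/{name}_raw.png',im)
  cc,ss=np.cos(v[2]),np.sin(v[2])
  for X in pts:
    w=np.array([v[0]+cc*X[0]-ss*X[1],v[1]+ss*X[0]+cc*X[1],X[2]+z0]);t=R.T@(w-s['eef_pos']);p=Tc[:3,:3].T@(t-Tc[:3,3]);q=c['camera_matrix']@p;q=q[:2]/q[2]
    print(X,q.round(1));cv2.circle(im,tuple(int(a) for a in q.round()),3,(0,0,255),1)
  cv2.imwrite(f'pics/{name}.png',im)
CP=[(-30,33,4),(-30,-33,4),(80,33,4),(80,-33,4),(-15,5,42),(15,5,42),(15,-5,42),(-15,-5,42)]
E
python3 -c "
from h import *
goto([460,-340,100],-.012)
wrist_overlay([460,-340,-.012],CP,'w2')
"
```

```text
t 1.45 pos [ 461.6 -339.1  150.8] F [0.4 0.5 0.5] grip 59.5
Raxes [[0.0, -0.009, -1.0], [0.0, -1.0, 0.009], [-1.0, -0.0, -0.0]]
shift in tool now [50.8  0.9  1.6] in final axes [50.8  0.9  1.6] rotvec [ 0.003 -0.     0.   ]
(-30, 33, 4) [219.2 209.7]
(-30, -33, 4) [290.6 209.9]
(80, 33, 4) [215.9  85. ]
(80, -33, 4) [294.9  85.3]
(-15, 5, 42) [248.9 207.7]
(15, 5, 42) [248.9 171.1]
(15, -5, 42) [261.7 171.1]
(-15, -5, 42) [261.4 207.7]
```

View pics/w2.png

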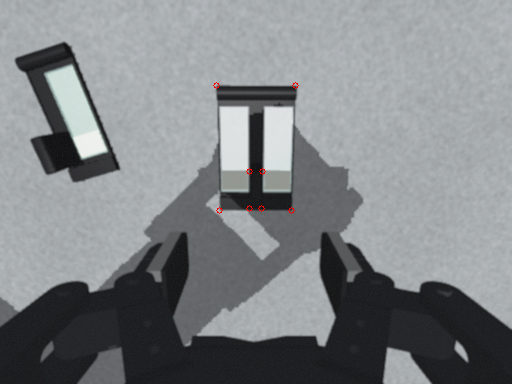

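>>> {"name": "jog_arm", "arguments": {"increments": [{"rx": 0,"ry": 0,"rz": 0,"x": 40,"y": 1,"z": 1,"hand": 45},{"rx": 0,"ry": 0,"rz": 0,"x": 40,"y": 0,"z": 0,"hand": 40},{"rx": 0,"ry": 0,"rz": 0,"x": 30,"y": 0,"z": 0,"hand": 40},{"rx": 0,"ry": 0,"rz": 0,"x": 20,"y": 0,"z": 0,"hand": 40},{"rx": 0,"ry": 0,"rz": 0,"x": 8,"y": 0,"z": 0,"hand": 40}], "force": 60}}

```text
time_s: 2.12
eef_pos: [457.5, -341.5, 12.4]
ee_rot: [0.005, -0.707, 0.004, 0.708]
force: [0.2, -0.2, -0.1]
grip_width: 0.471
```

>>> {"name": "jog_arm", "arguments": {"increments": [{"rx": 0,"ry": 0,"rz": 0,"x": 0,"y": 0,"z": 0,"hand": 20},{"rx": 0,"ry": 0,"rz": 0,"x": 0,"y": 0,"z": 0,"hand": 5},{"rx": 0,"ry": 0,"rz": 0,"x": 0,"y": 0,"z": 0,"hand": 0},{"rx": 0,"ry": 0,"rz": 0,"x": 0,"y": 0,"z": 0,"hand": 0},{"rx": 0,"ry": 0,"rz": 0,"x": 0,"y": 0,"z": 0,"hand": 0}], "force": 60}}

```text
time_s: 2.75
eef_pos: [458.9, -341.9, 14.3]
ee_rot: [-0.004, 0.707, -0.005, -0.707]
force: [-1.6, 0.1, 6.4]
grip_width: 0.107
```

```bash
python3 -c "
from h import *
goto([460,-340,12],-.012)
wrist_overlay([460,-340,-.012],CP,'w3')
cv2.imwrite('pics/s3.png',capture('side')[:,:,::-1][270:,230:])
"
```

```text
t 2.75 pos [ 458.9 -341.9   14.3] F [-1.6  0.1  6.4] grip 9.1
Raxes [[0.001, -0.012, -1.0], [-0.001, -1.0, 0.012], [-1.0, 0.001, -0.001]]
shift in tool now [ 2.3 -1.9 -1. ] in final axes [ 2.3 -1.9 -1. ] rotvec [-0.    -0.001 -0.001]
(-30, 33, 4) [187.6 291. ]
(-30, -33, 4) [313.6 290.8]
(80, 33, 4) [174.1  68.2]
(80, -33, 4) [325.7  68.2]
(-15, 5, 42) [237.3 311.5]
(15, 5, 42) [236.3 242.7]
(15, -5, 42) [262.8 242.6]
(-15, -5, 42) [262.3 311.5]
```

View pics/w3.png

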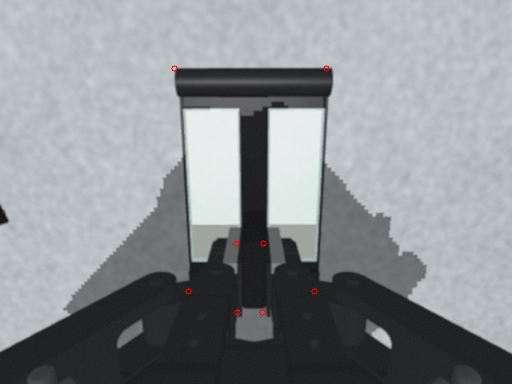

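>>> {"name": "jog_arm", "arguments": {"increments": [{"rx": 0,"ry": 0,"rz": 0,"x": -10,"y": 0,"z": 0,"hand": 0},{"rx": 0,"ry": 0,"rz": 0,"x": -30,"y": 0,"z": 0,"hand": 0},{"rx": 0,"ry": 0,"rz": 0,"x": -40,"y": 0,"z": 0,"hand": 0},{"rx": 0,"ry": 0,"rz": 0,"x": -40,"y": 0,"z": 0,"hand": 0},{"rx": 0,"ry": 0,"rz": 0,"x": 0,"y": 0,"z": 0,"hand": 0}], "force": 80}}

```text
time_s: 3.48
eef_pos: [459.6, -342.3, 136.6]
ee_rot: [-0.003, 0.709, -0.006, -0.706]
force: [-0.8, -0.6, -1.6]
grip_width: 0.105
```

```bash
python3 -c "
from h import *
goto([542.5,125.7,130],-.178)
cv2.imwrite('pics/w4.png',capture('wrist')[:,:,::-1])
cv2.imwrite('pics/s4.png',capture('side')[:,:,::-1])
"
```

```text
t 3.475 pos [ 459.6 -342.3  136.6] F [-0.8 -0.6 -1.6] grip 9.0
Raxes [[0.004, -0.012, -1.0], [-0.004, -1.0, 0.012], [-1.0, 0.004, -0.004]]
shift in tool now [   4.9 -468.9  -77.3] in final axes [   6.6 -475.2    1.3] rotvec [ 0.166 -0.004 -0.004]
```

View pics/w4.png

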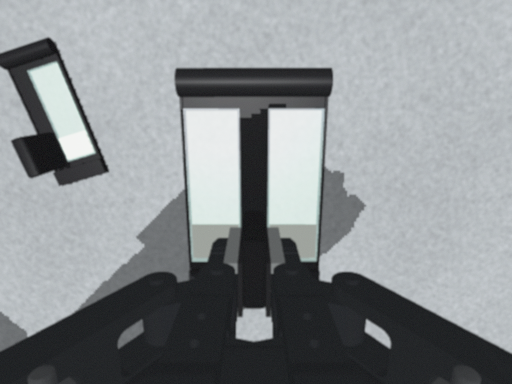

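View pics/s4.png

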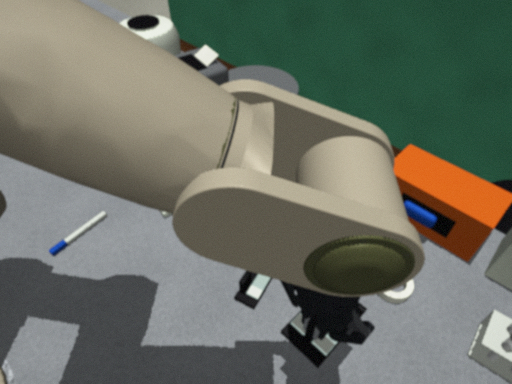

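>>> {"name": "jog_arm", "arguments": {"increments": [{"rx": 0.083,"ry": 0,"rz": 0,"x": 0,"y": 0,"z": 0,"hand": 0},{"rx": 0.083,"ry": 0,"rz": 0,"x": 0,"y": 0,"z": 0,"hand": 0},{"rx": 0,"ry": 0,"rz": 0,"x": 0,"y": -20,"z": 0,"hand": 0},{"rx": 0,"ry": 0,"rz": 0,"x": 0,"y": -40,"z": 0,"hand": 0},{"rx": 0,"ry": 0,"rz": 0,"x": 0,"y": -50,"z": 0,"hand": 0}]}}

```text
time_s: 4.2
eef_pos: [477.8, -231.0, 132.3]
ee_rot: [0.063, -0.704, 0.062, 0.705]
force: [0.1, 0.3, -0.5]
grip_width: 0.102
```

>>> {"name": "jog_arm", "arguments": {"increments": [{"rx": 0,"ry": 0,"rz": 0,"x": 0,"y": -50,"z": 0,"hand": 0},{"rx": 0,"ry": 0,"rz": 0,"x": 0,"y": -50,"z": 0,"hand": 0},{"rx": 0,"ry": 0,"rz": 0,"x": 0,"y": -50,"z": 0,"hand": 0},{"rx": 0,"ry": 0,"rz": 0,"x": 0,"y": -50,"z": 0,"hand": 0},{"rx": 0,"ry": 0,"rz": 0,"x": 0,"y": -50,"z": 0,"hand": 0}]}}

```text
time_s: 4.82
eef_pos: [521.6, 15.6, 132.5]
ee_rot: [0.062, -0.704, 0.062, 0.705]
force: [1.2, -0.0, -1.6]
grip_width: 0.1
```

>>> {"name": "jog_arm", "arguments": {"increments": [{"rx": 0,"ry": 0,"rz": 0,"x": 0,"y": -50,"z": 0,"hand": 0},{"rx": 0,"ry": 0,"rz": 0,"x": 0,"y": -40,"z": 0,"hand": 0},{"rx": 0,"ry": 0,"rz": 0,"x": 0,"y": -20,"z": 0,"hand": 0},{"rx": 0,"ry": 0,"rz": 0,"x": 0,"y": -5,"z": 0,"hand": 0},{"rx": 0,"ry": 0,"rz": 0,"x": 0,"y": 0,"z": 0,"hand": 0}]}}

```text
time_s: 5.45
eef_pos: [542.7, 125.5, 133.1]
ee_rot: [0.063, -0.704, 0.063, 0.704]
force: [-0.7, 0.2, -1.7]
grip_width: 0.105
```

```bash
python3 -c "
from h import *
goto([542.5,125.7,130],-.178)
RP=[(24,18,35),(24,-18,35),(81,43,30),(81,-43,30),(59,18,22),(59,-18,22),(81,0,20),(-30,65,20),(-30,-65,20),(40,65,20),(40,-65,20)]
wrist_overlay([612.5,113.5,-.178],RP,'w5')
"
```

```text
t 5.45 pos [542.7 125.5 133.1] F [-0.7  0.2 -1.7] grip 9.0
Raxes [[-0.001, -0.177, -0.984], [-0.0, -0.984, 0.177], [-1.0, 0.0, 0.001]]
shift in tool now [ 3.1 -0.2  0.2] in final axes [ 3.1 -0.2  0.2] rotvec [-0.     0.001 -0.   ]
(24, 18, 35) [227.1  57.2]
(24, -18, 35) [280.   57.2]
(81, 43, 30) [187.2 -35.9]
(81, -43, 30) [319.8 -35.9]
(59, 18, 22) [227.4   5.1]
(59, -18, 22) [279.6   5.1]
(81, 0, 20) [253.5 -30.2]
(-30, 65, 20) [168.8 134.8]
(-30, -65, 20) [338.3 134.7]
(40, 65, 20) [162.   35.6]
(40, -65, 20) [345.   35.5]
```

View pics/w5.png

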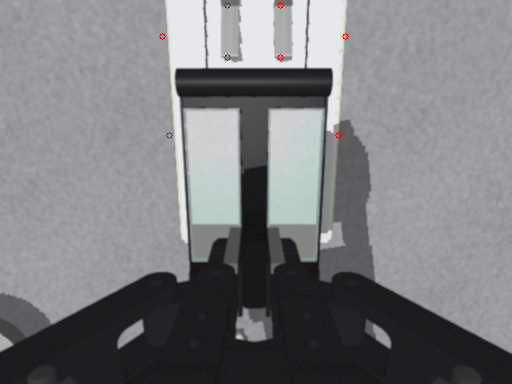

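>>> {"name": "jog_arm", "arguments": {"increments": [{"rx": 0,"ry": 0,"rz": 0,"x": 25,"y": 2,"z": 0,"hand": 0},{"rx": 0,"ry": 0,"rz": 0,"x": 35,"y": 0,"z": 0,"hand": 0},{"rx": 0,"ry": 0,"rz": 0,"x": 22,"y": 0,"z": 0,"hand": 0},{"rx": 0,"ry": 0,"rz": 0,"x": 8,"y": 0,"z": 0,"hand": 0},{"rx": 0,"ry": 0,"rz": 0,"x": 0,"y": 0,"z": 0,"hand": 0}]}}

```text
time_s: 6.12
eef_pos: [542.7, 123.6, 43.5]
ee_rot: [-0.063, 0.704, -0.063, -0.704]
force: [0.2, 0.7, 0.4]
grip_width: 0.097
```

```bash
python3 -c "
from h import *
goto([542.5,123.7,34],-.178)
wrist_overlay([612.5,111.5,-.178],[(24,18,35),(24,-18,35),(40,65,20),(40,-65,20)],'w6')
"
```

```text
t 6.125 pos [542.7 123.6  43.5] F [0.2 0.7 0.4] grip 8.3
Raxes [[0.0, -0.178, -0.984], [-0.0, -0.984, 0.178], [-1.0, 0.0, -0.0]]
shift in tool now [ 9.5 -0.1  0.2] in final axes [ 9.5 -0.1  0.2] rotvec [-0.001 -0.    -0.   ]
(24, 18, 35) [210.7  32.7]
(24, -18, 35) [296.6  32.6]
(40, 65, 20) [109.    0.3]
(40, -65, 20) [398.1   0. ]
```

View pics/w6.png

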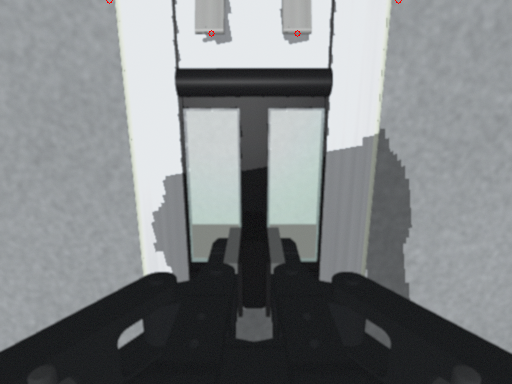

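>>> {"name": "jog_arm", "arguments": {"increments": [{"rx": 0,"ry": 0,"rz": 0,"x": 5,"y": 0,"z": 0,"hand": 0},{"rx": 0,"ry": 0,"rz": 0,"x": 2,"y": 0,"z": 0,"hand": 0},{"rx": 0,"ry": 0,"rz": 0,"x": 1.5,"y": 0,"z": 0,"hand": 0},{"rx": 0,"ry": 0,"rz": 0,"x": 1,"y": 0,"z": 0,"hand": 0},{"rx": 0,"ry": 0,"rz": 0,"x": 0,"y": 0,"z": 0,"hand": 0}]}}

```text
time_s: 6.8
eef_pos: [542.5, 124.2, 34.4]
ee_rot: [-0.063, 0.704, -0.063, -0.704]
force: [-2.7, 0.1, 4.9]
grip_width: 0.101
```

>>> {"name": "jog_arm", "arguments": {"increments": [{"rx": 0,"ry": 0,"rz": 0,"x": 0,"y": 0,"z": 0,"hand": 25},{"rx": 0,"ry": 0,"rz": 0,"x": -1,"y": 0,"z": 0,"hand": 25},{"rx": 0,"ry": 0,"rz": 0,"x": 0,"y": 0,"z": 0,"hand": 25},{"rx": 0,"ry": 0,"rz": 0,"x": 0,"y": 0,"z": 0,"hand": 0},{"rx": 0,"ry": 0,"rz": 0,"x": 0,"y": 0,"z": 0,"hand": 0}], "force": 60}}

```text
time_s: 7.42
eef_pos: [542.6, 124.1, 34.9]
ee_rot: [-0.063, 0.704, -0.063, -0.704]
force: [-0.0, 0.6, 1.8]
grip_width: 0.104
```

>>> {"name": "jog_arm", "arguments": {"increments": [{"rx": 0,"ry": 0,"rz": 0,"x": 0,"y": 0,"z": 0,"hand": 0},{"rx": 0,"ry": 0,"rz": 0,"x": 0,"y": 0,"z": 0,"hand": 0}], "force": 60}}

```text
time_s: 7.68
eef_pos: [542.6, 124.1, 34.9]
ee_rot: [-0.063, 0.704, -0.063, -0.704]
force: [0.5, 0.4, 2.1]
grip_width: 0.097
```

```bash
python3 -c "
from h import *
goto([611.5,111.5,34],-.178)
wrist_overlay([612.5,111.5,-.178],[(24,18,35),(24,-18,35),(40,65,20),(40,-65,20)],'w7')
"
```

```text
t 7.675 pos [542.6 124.1  34.9] F [0.5 0.4 2.1] grip 8.3
Raxes [[0.0, -0.177, -0.984], [0.0, -0.984, 0.177], [-1.0, -0.0, -0.0]]
shift in tool now [  0.9   0.2 -70. ] in final axes [  0.9   0.2 -70. ] rotvec [-0. -0.  0.]
(24, 18, 35) [209.5  28.1]
(24, -18, 35) [301.   28.1]
(40, 65, 20) [102.  -6.]
(40, -65, 20) [408.2  -6. ]
```

View pics/w7.png

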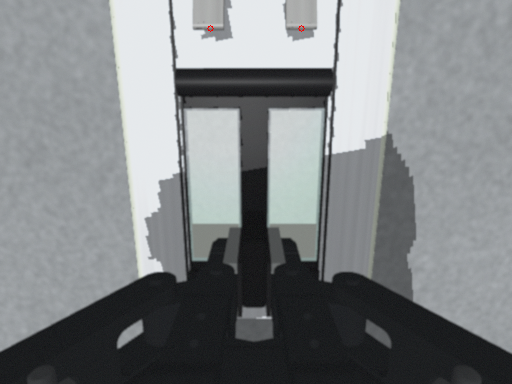

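>>> {"name": "jog_arm", "arguments": {"increments": [{"rx": 0,"ry": 0,"rz": 0,"x": 0,"y": 0,"z": -6,"hand": 0},{"rx": 0,"ry": 0,"rz": 0,"x": 0,"y": 0,"z": -6,"hand": 0},{"rx": 0,"ry": 0,"rz": 0,"x": 0,"y": 0,"z": -6,"hand": 0},{"rx": 0,"ry": 0,"rz": 0,"x": 0,"y": 0,"z": -6,"hand": 0},{"rx": 0,"ry": 0,"rz": 0,"x": 0,"y": 0,"z": 0,"hand": 0}]}}

```text
time_s: 8.35
eef_pos: [567.0, 119.7, 34.9]
ee_rot: [-0.063, 0.705, -0.063, -0.704]
force: [2.3, -0.1, 3.2]
grip_width: 0.108
```

```bash
python3 -c "
from h import *
goto([611.5,111.5,34],-.178)
wrist_overlay([612.5,111.5,-.178],[],'w8')
"
```

```text
t 8.35 pos [567.  119.7  34.9] F [ 2.3 -0.1  3.2] grip 9.2
Raxes [[0.002, -0.177, -0.984], [-0.0, -0.984, 0.177], [-1.0, -0.0, -0.002]]
shift in tool now [  1.    0.1 -45.3] in final axes [  0.9   0.2 -45.3] rotvec [-0.    -0.002  0.   ]
```

View pics/w8.png

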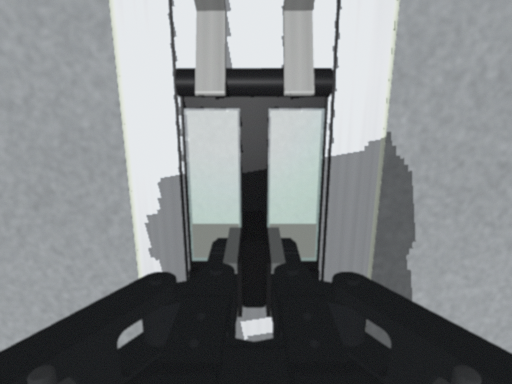

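The bar (row 80) is under both clip tips (210 and 298, row 93). Continuing the slide.

>>> {"name": "jog_arm", "arguments": {"increments": [{"rx": 0,"ry": 0,"rz": 0,"x": 0,"y": 0,"z": -5,"hand": 0},{"rx": 0,"ry": 0,"rz": 0,"x": 0,"y": 0,"z": -5,"hand": 0},{"rx": 0,"ry": 0,"rz": 0,"x": 0,"y": 0,"z": -5,"hand": 0},{"rx": 0,"ry": 0,"rz": 0,"x": 0,"y": 0,"z": -5,"hand": 0},{"rx": 0,"ry": 0,"rz": 0,"x": 0,"y": 0,"z": -4,"hand": 0}]}}

```text
time_s: 9.02
eef_pos: [586.9, 116.4, 34.9]
ee_rot: [0.063, -0.702, 0.063, 0.707]
force: [-21.1, 3.2, 17.8]
grip_width: 0.105
```

>>> {"name": "jog_arm", "arguments": {"increments": [{"rx": 0,"ry": 0,"rz": 0,"x": 0,"y": 0,"z": -4,"hand": 0},{"rx": 0,"ry": 0,"rz": 0,"x": 0,"y": 0,"z": -4,"hand": 0},{"rx": 0,"ry": 0,"rz": 0,"x": 0,"y": 0,"z": -4,"hand": 0},{"rx": 0,"ry": 0,"rz": 0,"x": 0,"y": 0,"z": -2,"hand": 0},{"rx": 0,"ry": 0,"rz": 0,"x": 0,"y": 0,"z": 0,"hand": 0}]}}

```text
time_s: 9.65
eef_pos: [603.3, 113.3, 34.9]
ee_rot: [0.063, -0.704, 0.063, 0.705]
force: [-3.5, 0.9, 5.8]
grip_width: 0.101
```

```bash
python3 -c "
from h import *
goto([611.5,111.5,34],-.178)
wrist_overlay([612.5,111.5,-.178],[],'w9')
"
```

```text
t 9.65 pos [603.3 113.3  34.9] F [-3.5  0.9  5.8] grip 8.6
Raxes [[-0.001, -0.177, -0.984], [0.0, -0.984, 0.177], [-1.0, -0.0, 0.001]]
shift in tool now [ 0.9  0.3 -8.4] in final axes [ 0.9  0.3 -8.4] rotvec [-0.     0.001  0.   ]
```

View pics/w9.png

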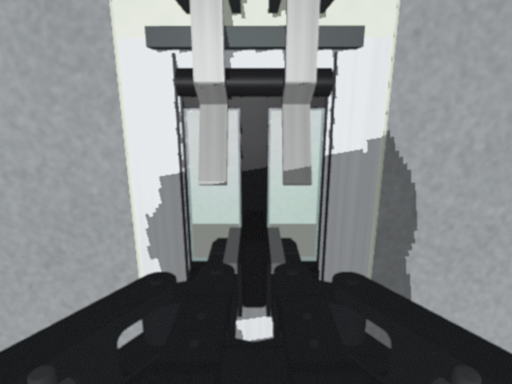

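>>> {"name": "jog_arm", "arguments": {"increments": [{"rx": 0,"ry": 0,"rz": 0,"x": 0,"y": 0,"z": -2,"hand": 0},{"rx": 0,"ry": 0,"rz": 0,"x": 0,"y": 0,"z": -2,"hand": 0},{"rx": 0,"ry": 0,"rz": 0,"x": 0,"y": 0,"z": -2,"hand": 0},{"rx": 0,"ry": 0,"rz": 0,"x": 0,"y": 0,"z": -1,"hand": 0},{"rx": 0,"ry": 0,"rz": 0,"x": 0,"y": 0,"z": 0,"hand": 0}]}}

```text
time_s: 10.32
eef_pos: [609.0, 112.4, 34.9]
ee_rot: [0.063, -0.703, 0.063, 0.706]
force: [-9.1, 2.1, 9.5]
grip_width: 0.103
```

```bash
python3 -c "
from h import *
goto([611.5,111.5,34],-.178)
wrist_overlay([612.5,111.5,-.178],[],'w10')
"
```

```text
t 10.325 pos [609.  112.4  34.9] F [-9.1  2.1  9.5] grip 8.8
Raxes [[-0.004, -0.177, -0.984], [0.0, -0.984, 0.177], [-1.0, 0.0, 0.004]]
shift in tool now [ 0.9  0.5 -2.6] in final axes [ 0.9  0.5 -2.6] rotvec [ 0.     0.004 -0.   ]
```

View pics/w10.png

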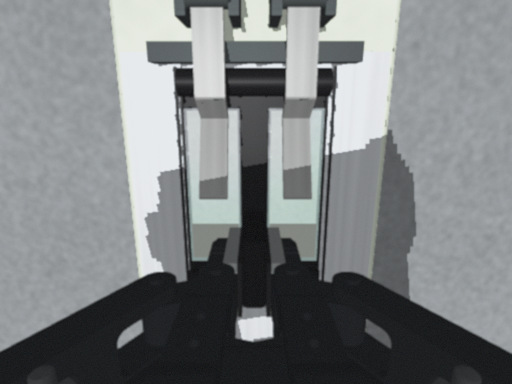

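>>> {"name": "jog_arm", "arguments": {"increments": [{"rx": 0,"ry": 0,"rz": 0,"x": 0,"y": 0,"z": -1,"hand": 0},{"rx": 0,"ry": 0,"rz": 0,"x": 0,"y": 0,"z": -1,"hand": 0},{"rx": 0,"ry": 0,"rz": 0,"x": 0,"y": 0,"z": 0,"hand": 0}]}}

```text
time_s: 10.75
eef_pos: [611.0, 112.1, 34.9]
ee_rot: [0.063, -0.703, 0.063, 0.706]
force: [-8.9, 1.2, 9.0]
grip_width: 0.107
```

>>> {"name": "jog_arm", "arguments": {"increments": [{"rx": 0,"ry": 0,"rz": 0,"x": 0,"y": 0,"z": -1,"hand": 0},{"rx": 0,"ry": 0,"rz": 0,"x": 0,"y": 0,"z": 0,"hand": 0}]}}

```text
time_s: 11.0
eef_pos: [611.1, 112.0, 34.9]
ee_rot: [0.063, -0.702, 0.063, 0.706]
force: [-13.9, 1.5, 12.9]
grip_width: 0.103
```

```bash
python3 -c "
from h import *
goto([611.5,111.5,34],-.178)
wrist_overlay([612.5,111.5,-.178],[],'w11')
"
```

```text
t 11.0 pos [611.1 112.   34.9] F [-13.9   1.5  12.9] grip 8.8
Raxes [[-0.006, -0.177, -0.984], [0.001, -0.984, 0.177], [-1.0, 0.001, 0.006]]
shift in tool now [ 0.9  0.5 -0.5] in final axes [ 0.9  0.5 -0.5] rotvec [ 0.     0.006 -0.001]
```

View pics/w11.png

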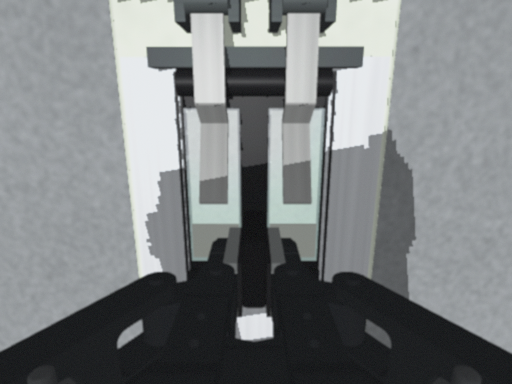

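>>> {"name": "jog_arm", "arguments": {"increments": [{"rx": 0,"ry": 0,"rz": 0,"x": 0,"y": 0,"z": -1,"hand": 0},{"rx": 0,"ry": 0,"rz": 0,"x": 0,"y": 0,"z": 0,"hand": 0}]}}

```text
time_s: 11.3
eef_pos: [611.1, 112.0, 34.9]
ee_rot: [0.063, -0.701, 0.063, 0.707]
force: [-21.9, 2.2, 16.7]
grip_width: 0.105
```

```bash
python3 -c "
from h import *
s=sense();print(s['eef_pos'],s['force'])
for n in ('side','top'):
  i=capture(n)[:,:,::-1]
  i=i[100:220,130:290] if n=='side' else i[60:260,90:260]
  cv2.imwrite(f'pics/{n}12.png',cv2.resize(i,None,fx=4.5 if n=='side' else 3,fy=4.5 if n=='side' else 3,interpolation=2))
"
```

```text
[611.10436794 112.01735046  34.90347775] [-21.88178233   2.22509137  16.74798946]
```

View pics/side12.png

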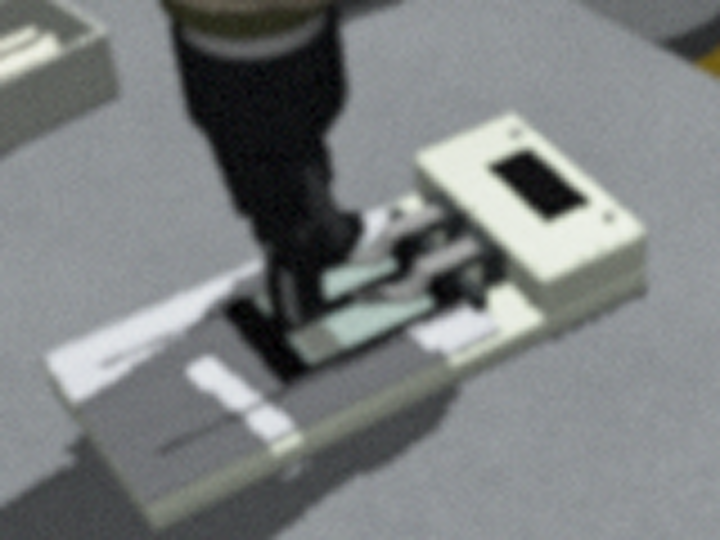

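>>> {"name": "jog_arm", "arguments": {"increments": [{"rx": 0,"ry": 0,"rz": 0,"x": 0,"y": 0,"z": 2,"hand": 0},{"rx": 0,"ry": 0,"rz": 0,"x": 0,"y": 0,"z": 0,"hand": 0},{"rx": 0,"ry": 0,"rz": 0,"x": 0,"y": 0,"z": 0,"hand": 30},{"rx": 0,"ry": 0,"rz": 0,"x": 0,"y": 0,"z": 0,"hand": 30},{"rx": 0,"ry": 0,"rz": 0,"x": 0,"y": 0,"z": 0,"hand": 30}]}}

```text
time_s: 12.02
eef_pos: [612.4, 111.4, 34.5]
ee_rot: [0.063, -0.704, 0.063, 0.704]
force: [0.8, 0.1, 0.4]
grip_width: 0.352
```

>>> {"name": "jog_arm", "arguments": {"increments": [{"rx": 0,"ry": 0,"rz": 0,"x": -15,"y": 0,"z": 0,"hand": 30},{"rx": 0,"ry": 0,"rz": 0,"x": -30,"y": 0,"z": 0,"hand": 30},{"rx": 0,"ry": 0,"rz": 0,"x": -40,"y": 0,"z": 0,"hand": 30},{"rx": 0,"ry": 0,"rz": 0,"x": -20,"y": 0,"z": 20,"hand": 30},{"rx": 0,"ry": 0,"rz": 0,"x": 0,"y": 0,"z": 0,"hand": 30}]}}

```text
time_s: 12.65
eef_pos: [593.0, 115.4, 142.3]
ee_rot: [-0.063, 0.706, -0.063, -0.703]
force: [0.6, -0.6, -0.2]
grip_width: 0.353
```

```bash
python3 -c "
from h import *
s=sense();print(s['eef_pos'],s['force'],s['grip_width'])
wrist_overlay([612.5,111.5,-.178],[(-30,33,24),(-30,-33,24),(80,33,26),(80,-33,26),(0,0,62)],'w13')
i=capture('side')[:,:,::-1][100:220,130:290]
cv2.imwrite(f'pics/side13.png',cv2.resize(i,None,fx=4.5,fy=4.5,interpolation=2))
"
```

```text
[593.02097525 115.35254037 142.29082567] [ 0.55956067 -0.57087    -0.22758044] 0.35260355970321133
(-30, 33, 24) [214.8 197. ]
(-30, -33, 24) [294.9 197. ]
(80, 33, 26) [209.9  53.5]
(80, -33, 26) [300.2  53.6]
(0, 0, 62) [255.1 171.2]
```

View pics/w13.png

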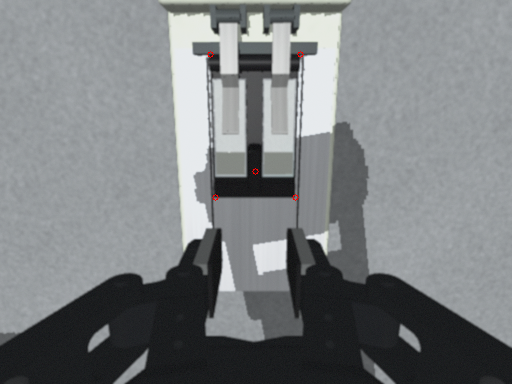

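View pics/side13.png

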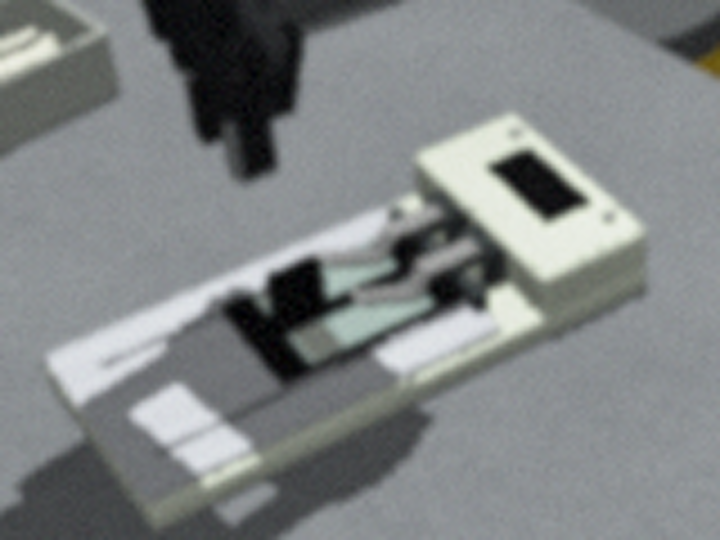

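```bash
python3 -c "
import cv2
i=cv2.imread('pics/w13_raw.png')[0:200,160:350];cv2.imwrite('pics/z13.png',cv2.resize(i,None,fx=3,fy=3,interpolation=2))"
```

```text
(no output)
```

View pics/z13.png

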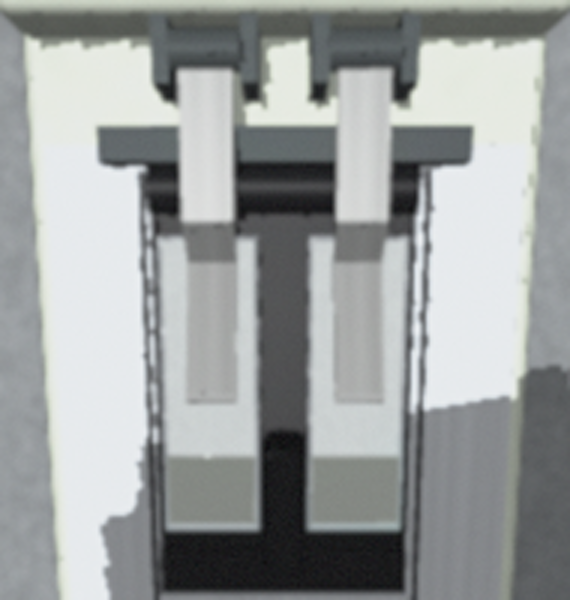

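The carrier is straight and centred, with its bar on the stop. Both clip feet sit behind the bar, at the same height on the glass, and nothing is touching the gripper.

```bash
python3 -c "
from rig import *
print(finish_job())"
```

```text
the job is handed in; nothing more can be done
None
```

The wide double carrier is loaded in the slide reader and released, and I handed the job in at about 13 s, against the 40 s limit. I picked it up by the fin and laid it on the deck about 70 mm short of home. There I let go and re-gripped it so that it settled flat, then slid it in under both clips.

**Stop contact:** at the end of the slide the arm stopped moving while the push rose to about 22 N, so the bar is on the rigid stop. The push was relaxed before release.

**Last pictures:**
- The bar lies against the stop.
- The carrier looks straight and centred within about 2 mm by my overlay of the expected position.
- Both clip feet sit behind the bar on the glass, at the same height.
- The gripper is clear, about 110 mm above its release height, with no force on it beyond noise.

**Not measured:** I had no reading of the hinge angles, so the clip lift on the way in and the final snap-down are judged from the pictures only.

**Small disagreements:**
- My first estimate of the reader's centre line from the top and side views was about 2 mm off in y. I corrected it from the wrist camera before laying the carrier down.
- The force reading briefly reached about 28 N during the slide, which is more than the 12 N stated for sliding in, but well under the 120 N wrist limit.

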